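# Start a battery capacity test

## Task

Start the capacity test of the laptop battery in the dock, pressing with the closed fingertips: first push the orange contact head of the dock all the way down, then tip the white power rocker on the tester fully over to its blue-marked end, and then press the green button all the way in; all three stay as they are left. Do not start a step before the one before it is complete, do not press the red button, and leave the battery pack, the two screwdrivers and the screw cup where they are.

Things in the scene. Friction and masses are not known exactly. Their poses are not given: they have to be found in the camera images.
- contact_top (a point): Centre of the top of the orange pad (36 mm along dock x, 46 mm along y) on the black contact head (34 x 88 mm) of the dock. It slides straight down 15 mm between two guide posts (10 mm thick, 34 mm either side along dock y, tops 50 mm above the table). Pad top 60 mm above the table when fully up, 45 mm when fully down. z up.
- contact (a joint): How far the contact head is pushed down, m: 0 = up, 0.015 = fully down against its stop. Moves against about 6 N of friction, has no spring and stays where left. Starts between 0 and 0.003.
- power_on_end (a point): Point to press on the white rocker: on its top, near the raised, blue-marked end, 23.5 mm from the pivot. The rocker is a plate 64 mm long (console x), 34 mm wide, 8 mm thick; it tips about a pivot through its middle along console y, 65 mm above the table. This point is about 74 mm above the table when off, 64 mm when on.
- power (a joint): Angle of the power rocker, rad: 0 = off (blue-marked end up), 0.4 = fully on (blue-marked end down, against its stop). About 0.05 N m of friction (2 to 5 N at the end), no spring; stays where left. Starts between 0 and 0.05.
- start_top (a point): Centre of the top face of the green start button, a round cap 30 mm in diameter; its top is 65 mm above the table when out, 58 mm when fully in; it moves straight down. The black module plate around it (48 x 78 mm) is 53 mm above the table.
- start (a joint): Travel of the green button, m: 0 = out, 0.007 = fully in against its stop. About 3 N of friction, no spring; stays where left.
- stop_top (a point): Centre of the top face of the red stop button, same shape and size as the green one. Not to be pressed.
- stop (a joint): Travel of the red button, m: 0 = out, 0.007 = fully in.
- dock: Battery dock fixed to the table: aluminium base plate 12 mm high, from x = -85 to 121 mm, y = -160 to 160 mm of its origin, with low grey lips (tops 22 mm above the table) round the pack. Origin on the table, under the pack's centre. At x = 85 to 117 mm is a rest with a screwdriver. The contact head stands 35 mm to +x of the origin.
- console: Grey tester box fixed to the table, 175 (x) x 280 (y) x 45 mm, origin under its centre. White rocker, green and red button stand in a row at x = -35 mm, y = -80, 0 and 80 mm, in an order that varies. At x = 35 to 80 mm a rubber-lined rest holds a screwdriver and a cup. The blue-marked end of the rocker points to console +x.
- pack: Loose; a bystander. Flat black laptop battery pack, about 139 x 279 x 7 mm, lying in the dock; origin under its centre, axes as the dock.
- driver_teal: Loose; a bystander. Screwdriver with teal handle, 150 mm long, 26 mm thick, lying along its own x (handle at -x) on the rubber rest of the console; origin under its middle.
- driver_purple: Loose; a bystander. Screwdriver with purple handle, 160 mm long, 26 mm thick, lying along its own x on the rubber-lined rest of the dock; origin under its middle.
- screw_cup: Loose; a bystander. Small steel cup, 36 mm in diameter, 28 mm high, standing on the rubber rest of the console; origin under its centre.

How it is judged:
By the outcome, as a careful person would: the job done as asked, in the order asked, and still so for the second after the job is handed in, with the robot touching nothing.
It also fails if it takes over 48 s, if anything falls off the work surface, if the arm or the gripper's body presses on something with over 40 N, if the wrist force passes 120 N, or if a joint passes its speed limit or range.

## Robot

A 6-joint arm with a two-finger parallel gripper is mounted at the origin on the work surface. World frame = base frame: x ahead of the robot, y to its left, z up, the work surface at z = 0. Lengths are in mm, angles in rad, forces in N, time in s.
With the tool pointing down it reaches from about 350 to 775 mm from the base axis. Payload 7.3 kg.
Tool frame: the origin (TCP) lies at the centre of the arm's flange, where the gripper is bolted on; the fingertips stand 178 mm ahead of it and the grasp point (between the pads) lies 159 mm ahead of it; z points along the fingers, y is the line along which they close (so a half turn about z gives the same grasp; the last joint's range is limited). The gripper opens to 92 mm and grips with 3 to 60 N. Pads are 19 mm wide; open, the fingers measure 130 mm over their backs; the gripper's body (75 mm by 190 mm) begins 47 mm behind the grasp point.
Start: joints at [-1.401, 0.342, 1.524, -0, 1.275, -0.146], TCP at [163.073, -499.034, 404.741] pointing down, gripper open.
Joint ranges: [-2.53, 2.53], [-0.77, 2.02], [0.04, 2.7], [-1, 4.14], [0.28, 2.66], [-3.11, 3.11]. Speed limits (rad/s): [2.57, 2.57, 3.14, 3.14, 3.14, 3.14].

## Interface

Orientations are given as [roll, pitch, yaw] about the fixed x, y, z axes, in that order (R = Rz(yaw) Ry(pitch) Rx(roll)).
In Python, from plant import * gives the robot as it stands. The module is installed in compiled form; this text tells all that it offers.
- The arm moves only by the shell command python3 -m inch 'ROWS'. ROWS is JSON, a list of rows, each a list of 5 numbers: the shift along the tool's x, y, z in m, then the turn about the tool's z in rad, then the opening, from 0 (shut) to 1 (fully open). In form: [[tx, ty, tz, spin, claw], ...]. A call has 1 to 8 rows; each row is the pose to reach, as a shift and turn from the pose commanded when the call began, along the tool's axes at that moment; what a row does not reach only later rows make up. A row lasts 1/12 s, in which the tool goes at most 41.7 mm and 7.16 degrees, less where a joint would pass 70% of its speed; a pose out of reach is approached as far as the arm can. A call with a gripper value outside its range is refused whole. The fingers move at their own pace and stop on an object; the grip force is fixed at half the most. Time passes only in rows, so rows that repeat a pose let the fingers close. It gives the time, the measured TCP pose, the force, the opening and the grip force at its end, in the units of the state.
- get_obs(): the state, without advancing time (a new reading comes with each control period).
- capture(name): name is "scene" or "top"; returns a dict with "color" (384x512x3 uint8, red, green, blue), "intrinsics" (3x3 intrinsics, pixels), "pose" (4x4, takes a point from camera to world coordinates). Camera axes: x right, y down, z forward; pixel columns grow to the right and rows downward; lengths in mm; the calibration is good to about 2 mm. A picture is of the moment at which its call begins. There is no depth.
- close_job(): hands the job in; it is judged then, once.
Trained networks look in a picture, given as the dict that the camera call returned (one of the last four; its "shot" number tells which), for a name from the list of things; names that differ only in an ending like _2 or _b are one class to them, and where a whole thing is asked for, a point or a joint stands for the part that bears it (a point fixed in the world has none). Each returns a list of dicts, best first, with "conf" (0 to 1); they miss things now and then, are a little off and sometimes report something else, mostly with a low value. They report only what shows in the picture. A call takes as long as a camera call.
- look_for(picture, target): "rect" ([centre column, centre row, width, height] in pixels, round what is visible of it).
- trace(picture, target): "pixels" (384x512 bool, what is visible of it) and "rect" ([centre column, centre row, width, height] in pixels, round what is visible of it).
- tip_of(picture, target): "centre" ([column, row] in pixels: a listed point, or the origin of a listed thing).
The state is a dict: "time": time; "joint_positions": joint angles; "dq": joint speeds; "tau": joint torques, N m; "tool_pos": TCP position; "tcp_rot": TCP orientation; "contact_force": force on the tool from outside, world axes, zero at the start; "moment": the same for the moment, N m; "grip_width": finger opening in mm; "finger_force": force on a finger pad.
Only numpy, scipy, OpenCV 4.12 (cv2) and the standard library are available. Lean on these libraries where they do the work, as an engineer would, in place of code of your own. Each camera call takes 0.05 s, during which the arm holds its last target. There are 200 camera calls.

## Working session

There is one attempt and no reset: what is moved stays moved. The work goes in short steps, Python scripts to look and compute and a shell command to move; the robot and the scene stay as the last step left them, time stands still between calls to the robot, and variables do not carry over. Pictures are saved under pics/ and viewed, at most 10 in all, crops included, and the job is handed in when it is done.

```bash
mkdir -p pics; cat > h.py <<'E'
from plant import *
import numpy as np, cv2
def ray(p,uv,z):
    K=np.array(p["intrinsics"]);T=np.array(p["pose"])
    d=T[:3,:3]@np.linalg.solve(K,[uv[0],uv[1],1.]);o=T[:3,3]
    return o+d*(z-o[2])/d[2]
def save(p,n): cv2.imwrite(n,cv2.cvtColor(p["color"],cv2.COLOR_RGB2BGR))
E
python3 - <<'E'
from h import *
o=get_obs();print(o["time"],o["tool_pos"],o["tcp_rot"],o["grip_width"])
ims=[]
for c in("top","scene"):
    p=capture(c);save(p,f"pics/{c}0.png")
    print(c,np.array(p["pose"])[:3,3].round())
    for n,z in dict(contact_top=59,power_on_end=74,start_top=65,stop_top=65,dock=0,console=0,driver_teal=50,driver_purple=20,screw_cup=50).items():
        for r in tip_of(p,n)[:2]: print(n,np.round(r["centre"],1),round(r["conf"],2),ray(p,r["centre"],z).round(1))
E
```

```text
0.0 [ 163.04114723 -498.90229241  404.02926579] [-3.14005253e+00 -2.04895192e-04  3.15776121e-01] 91.90537255892798
top [441.  31. 892.]
contact_top [160.3 162.5] 0.71 [632.5 212.1  59. ]
power_on_end [395.7 219.8] 0.97 [ 510.7 -266.    74. ]
start_top [344.9 225.6] 0.68 [ 500.2 -164.6   65. ]
stop_top [309.1 215.1] 0.73 [521.8 -92.3  65. ]
dock [167.9 183.2] 0.8 [599.6 206.9   0. ]
console [341. 214.] 0.65 [ 530.3 -172.3    0. ]
driver_teal [369.8 185.1] 0.7 [ 585.9 -224.2   50. ]
driver_purple [159.2 137.2] 0.57 [698.  224.8  20. ]
screw_cup [306.6 174.2] 0.66 [609.4 -91.6  50. ]
screw_cup [346.  225.7] 0.32 [ 501.  -170.4   50. ]
scene [1333.  111.  646.]
contact_top [347.4 217.8] 0.88 [627.9 204.7  59. ]
power_on_end [123.6 154.6] 0.49 [ 501.9 -266.    74. ]
start_top [161.4 160.1] 0.65 [ 498.1 -185.3   65. ]
stop_top [200.1 164.3] 0.71 [ 502.1 -100.4   65. ]
dock [345.3 230.3] 0.89 [596.1 208.9   0. ]
dock [161.8 197. ] 0.52 [ 542.3 -178.8    0. ]
driver_teal [130.5 191.8] 0.62 [ 595.8 -222.8   50. ]
driver_purple [355.1 262.6] 0.97 [703.1 221.   20. ]
driver_purple [344.1 230.1] 0.47 [618.6 203.6  20. ]
screw_cup [195.5 202.5] 0.86 [611.4 -86.8  50. ]
```

```bash
python3 - <<'E'
import cv2
a=cv2.imread("pics/top0.png")[110:280,110:450]
cv2.imwrite("pics/topc.png",cv2.resize(a,(800,400),interpolation=cv2.INTER_CUBIC))
a=cv2.imread("pics/scene0.png")[110:300,60:440]
cv2.imwrite("pics/scenec.png",cv2.resize(a,(800,400),interpolation=cv2.INTER_CUBIC))
E
```

```text
(no output)
```

View pics/topc.png

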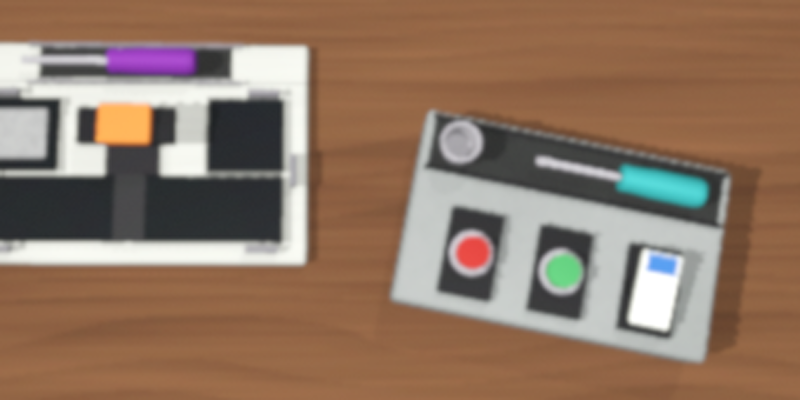

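View pics/scenec.png

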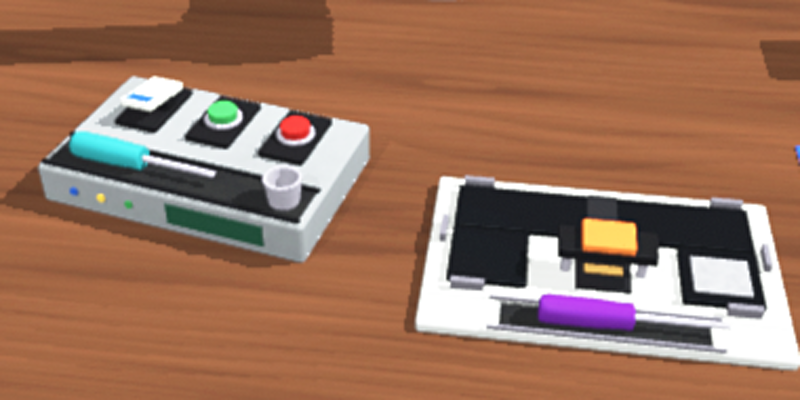

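The top view shows the orange pad at about (163,163), red at (311,217), green at (349,225), and the rocker's blue mark at (391,222). The rocker is rightmost. The scene view agrees. I'll refine these with colour blobs from both cameras.

```bash
cat > m.py <<'E'
from h import *
R={"orange":((8,120,120),(24,255,255),58.5),"green":((50,80,90),(75,255,255),65),"red":((0,150,120),(6,255,255),65),"blue":((100,120,120),(120,255,255),74)}
boxes={"top":(120,120,450,290),"scene":(60,110,440,260)}
def blobs(p,c):
    x0,y0,x1,y1=boxes[c];h=cv2.cvtColor(p["color"],cv2.COLOR_RGB2HSV);out={}
    for n,(a,b,z) in R.items():
        m=cv2.inRange(h,a,b);k=np.zeros_like(m);k[y0:y1,x0:x1]=m[y0:y1,x0:x1]
        N,L,s,ce=cv2.connectedComponentsWithStats(k)
        for i in sorted(range(1,N),key=lambda i:-s[i][4])[:2]:
            print(c,n,s[i].tolist(),ce[i].round(1),ray(p,ce[i],z).round(1))
if __name__=="__main__":
    for c in boxes: blobs(capture(c),c)
E
python3 m.py
```

```text
top orange [120, 120, 330, 170, 31387] [296.2 213.3] [526.2 -66.9  58.5]
top orange [150, 155, 25, 17, 409] [162.1 162.9] [631.8 208.4  58.5]
top green [343, 219, 14, 13, 150] [349.3 224.8] [ 501.7 -173.6   65. ]
top red [305, 212, 12, 11, 111] [310.6 216.9] [518.2 -95.3  65. ]
top blue [386, 219, 11, 7, 53] [391.  222.1] [ 506.2 -256.3   74. ]
scene orange [60, 110, 380, 150, 31496] [264.9 176.5] [518.1  39.2  58.5]
scene orange [60, 110, 90, 15, 1208] [101.7 116.3] [ 320.8 -387.1   58.5]
scene green [158, 157, 15, 12, 135] [165.4 162.7] [ 506.7 -174.2   65. ]
scene green [119, 205, 4, 4, 13] [120.6 206.6] [ 661. -218.   65.]
scene red [193, 165, 14, 11, 129] [199.7 169.9] [522.5 -96.8  65. ]
scene blue [122, 155, 10, 3, 20] [126.2 156. ] [ 506.3 -258.7   74. ]
scene blue [93, 199, 4, 4, 11] [ 94.5 200.4] [ 660.3 -267.3   74. ]
```

```bash
cat > plan.py <<'E'
import sys
from h import *
from scipy.spatial.transform import Rotation as Rt
x,y,tip,yaw=map(float,sys.argv[1:5])
o=get_obs();R=Rt.from_euler("xyz",o["tcp_rot"]).as_matrix()
d=R.T@(np.array([x,y,tip+178])-o["tool_pos"])/1000
print("t",o["time"],"pos",np.round(o["tool_pos"],1),"yaw",round(o["tcp_rot"][2],3),"F",np.round(o["contact_force"],1),"grip",round(o["grip_width"],1))
print("shift",d.round(4),"spin",round(o["tcp_rot"][2]-yaw,3),"q",np.round(o["joint_positions"],2))
E
python3 plan.py 631 208 90 0
python3 - <<'E'
from h import *
for c in("top","scene"):
    p=capture(c)
    for r in trace(p,"contact_top")[:1]:
        ys,xs=np.nonzero(r["pixels"]);print(c,r["rect"],ray(p,r["rect"][:2],55).round(1))
    m=cv2.inRange(cv2.cvtColor(p["color"],cv2.COLOR_RGB2HSV),(8,120,200),(24,255,255))
    N,L,s,ce=cv2.connectedComponentsWithStats(m)
    for i in range(1,N):
        if s[i][4]>150: print(s[i],ray(p,ce[i],58.5).round(1))
    for r in trace(p,"driver_purple")[:1]:
        pts=np.argwhere(r["pixels"])[:,::-1].astype(np.float32);w=np.array([ray(p,q,25) for q in pts])[:,:2];v=np.linalg.svd(w-w.mean(0),full_matrices=False)[2][0];print("purple dir",v)
E
```

```text
t 1.1 pos [ 163.1 -499.   404.7] yaw 0.316 F [ 0.4  0.6 -0.3] grip 91.8
shift [ 0.6644 -0.5268  0.1367] spin 0.316 q [-1.4   0.34  1.52 -0.    1.28 -0.15]
top [162.8, 162.6, 39.3, 16.1] [633.3 207.8  55. ]
[151 155  23  16 362] [632.7 208.7  58.5]
purple dir [-0.01016129 -0.99994837]
scene [348.2, 224.2, 51.4, 22.7] [641.2 206.3  55. ]
[337 214  26  17 375] [638.6 207.6  58.5]
purple dir [0.0012335  0.99999924]
```

```bash
R='[0.664,-0.527,0.06,0.316,0]'; python3 -m inch '[[0.664,-0.527,0.06,0.316,0],[0.664,-0.527,0.06,0.316,0],[0.664,-0.527,0.06,0.316,0],[0.664,-0.527,0.06,0.316,0],[0.664,-0.527,0.06,0.316,0],[0.664,-0.527,0.06,0.316,0],[0.664,-0.527,0.06,0.316,0],[0.664,-0.527,0.06,0.316,0]]'; python3 plan.py 632 208 110 0
```

```text
time: 2.07
tool_pos: [346.3, -220.9, 381.5]
tcp_rot: [3.141, -0.001, -0.001]
contact_force: [1.1, -0.7, -0.4]
grip_width: 42.9
finger_force: 0.0
t 2.0667 pos [ 346.3 -220.9  381.5] yaw -0.001 F [ 1.1 -0.7 -0.4] grip 42.9
shift [ 0.2853 -0.4292  0.0933] spin -0.001 q [-0.75  0.16  1.85 -0.    1.14  0.82]
```

```bash
python3 -m inch '[[0.285,-0.429,0.09,0,0],[0.285,-0.429,0.09,0,0],[0.285,-0.429,0.09,0,0],[0.285,-0.429,0.09,0,0],[0.285,-0.429,0.09,0,0],[0.285,-0.429,0.09,0,0],[0.285,-0.429,0.09,0,0],[0.285,-0.429,0.09,0,0]]'; python3 plan.py 632 208 80 0
```

```text
time: 2.73
tool_pos: [528.3, 52.8, 323.6]
tcp_rot: [3.141, -0.0, 0.0]
contact_force: [1.4, -0.2, 0.2]
grip_width: 0.7
finger_force: 0.0
t 2.7333 pos [528.3  52.8 323.6] yaw 0.0 F [ 1.4 -0.2  0.2] grip 0.7
shift [ 0.1037 -0.1552  0.0656] spin 0.0 q [-0.04  0.43  1.63 -0.    1.08  1.53]
```

```bash
python3 -m inch '[[0.1,-0.15,0.03,0,0],[0.1,-0.15,0.03,0,0],[0.1,-0.15,0.03,0,0],[0.1,-0.15,0.03,0,0]]'; python3 plan.py 632 208 72 0
```

```text
time: 3.07
tool_pos: [619.5, 189.5, 296.0]
tcp_rot: [3.141, -0.0, 0.0]
contact_force: [1.0, -0.0, 0.0]
grip_width: 0.5
finger_force: 0.0
t 3.0667 pos [619.5 189.5 296. ] yaw 0.0 F [ 1. -0.  0.] grip 0.5
shift [ 0.0125 -0.0185  0.046 ] spin 0.0 q [ 0.18  0.66  1.3  -0.    1.18  1.75]
```

```bash
python3 -m inch '[[0,0,0,0,0],[0,0,0,0,0],[0,0,0,0,0],[0,0,0,0,0]]'; python3 plan.py 632 208 75 0
```

```text
time: 3.4
tool_pos: [618.4, 186.4, 296.9]
tcp_rot: [3.141, 0.0, -0.001]
contact_force: [-0.4, -0.6, 0.9]
grip_width: 1.0
finger_force: 0.0
t 3.4 pos [618.4 186.4 296.9] yaw -0.001 F [-0.4 -0.6  0.9] grip 1.0
shift [ 0.0136 -0.0216  0.0439] spin -0.001 q [ 0.17  0.65  1.31 -0.    1.18  1.75]
```

```bash
python3 -m inch '[[0.0136,-0.0216,0.025,0,0],[0.0136,-0.0216,0.044,0,0],[0.0136,-0.0216,0.044,0,0],[0.0136,-0.0216,0.044,0,0]]'; python3 plan.py 632 208 45 0; python3 - <<'E'
from h import *
a=[]
for c,(x0,y0,x1,y1) in dict(top=(110,110,230,230),scene=(290,140,410,260)).items():
    p=capture(c);a.append(cv2.resize(p["color"][y0:y1,x0:x1],(400,400),interpolation=cv2.INTER_CUBIC))
cv2.imwrite("pics/c1.png",cv2.cvtColor(np.hstack(a),cv2.COLOR_RGB2BGR))
E
```

```text
time: 3.73
tool_pos: [631.9, 207.8, 252.4]
tcp_rot: [3.141, 0.002, -0.001]
contact_force: [-0.4, 0.0, 0.1]
grip_width: 0.4
finger_force: 0.0
t 3.7333 pos [631.9 207.8 252.4] yaw -0.001 F [-0.4  0.   0.1] grip 0.4
shift [ 0.0002 -0.0003  0.0294] spin -0.001 q [ 0.2   0.73  1.28 -0.    1.13  1.78]
```

View pics/c1.png

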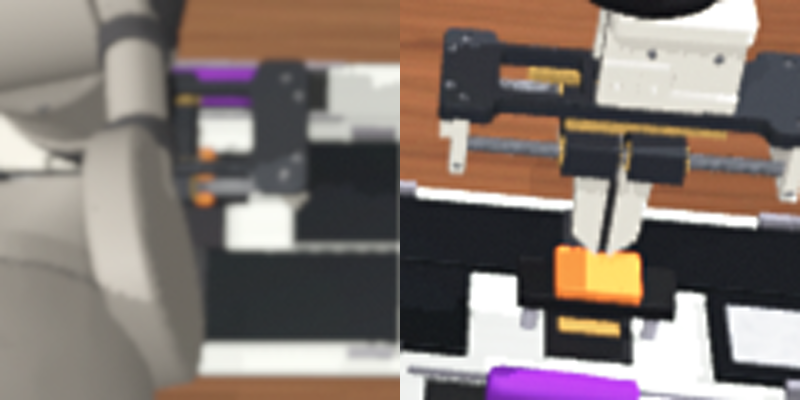

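The closed tips sit centred above the orange pad (scene crop ~(600,250) over the pad at (598,272)) and between the posts. Next I press.

```bash
python3 -m inch '[[0,0,0.008,0,0],[0,0,0.014,0,0],[0,0,0.018,0,0],[0,0,0.021,0,0],[0,0,0.024,0,0],[0,0,0.026,0,0],[0,0,0.028,0,0],[0,0,0.028,0,0]]'; python3 plan.py 632 208 45 0
```

```text
time: 4.5
tool_pos: [632.4, 208.8, 224.7]
tcp_rot: [3.141, -0.0, -0.0]
contact_force: [0.5, -0.6, 2.6]
grip_width: 0.6
finger_force: 1.2
t 4.5 pos [632.4 208.8 224.7] yaw -0.0 F [ 0.5 -0.6  2.6] grip 0.6
shift [-0.0004  0.0008  0.0017] spin -0.0 q [ 0.2   0.77  1.31 -0.    1.07  1.78]
```

```bash
python3 -m inch '[[0,0,0.001,0,0],[0,0,0.002,0,0],[0,0,0.003,0,0],[0,0,0.003,0,0]]'
```

```text
time: 4.83
tool_pos: [632.4, 208.8, 223.2]
tcp_rot: [3.141, -0.001, -0.0]
contact_force: [-4.6, -3.4, 12.7]
grip_width: 0.2
finger_force: 6.1
```

```bash
python3 -m inch '[[0,0,0.001,0,0],[0,0,0.002,0,0],[0,0,0.002,0,0],[0,0,0.002,0,0]]'
```

```text
time: 5.17
tool_pos: [632.3, 208.8, 223.0]
tcp_rot: [3.141, -0.002, 0.0]
contact_force: [-8.2, -4.1, 22.7]
grip_width: 0.3
finger_force: 11.2
```

At the stop: tip 45 mm, 23 N, and it no longer moves. Now I retreat.

```bash
python3 -m inch '[[0,0,-0.02,0,0],[0,0,-0.06,0,0],[0,0,-0.09,0,0],[0,0,-0.09,0,0],[0,0,-0.09,0,0],[0,0,-0.09,0,0]]'; python3 plan.py 510 -257.5 125 -0.21
```

```text
time: 5.67
tool_pos: [632.0, 209.0, 308.6]
tcp_rot: [3.141, 0.001, -0.0]
contact_force: [-0.0, 0.5, -1.0]
grip_width: 0.5
finger_force: 0.0
t 5.6667 pos [632.  209.  308.6] yaw -0.0 F [-0.   0.5 -1. ] grip 0.5
shift [-0.1219  0.4666  0.0059] spin 0.21 q [ 0.2   0.68  1.22 -0.    1.24  1.78]
```

```bash
python3 -m inch '[[-0.122,0.4665,0,0.21,0],[-0.122,0.4665,0,0.21,0],[-0.122,0.4665,0,0.21,0],[-0.122,0.4665,0,0.21,0],[-0.122,0.4665,0,0.21,0],[-0.122,0.4665,0,0.21,0],[-0.122,0.4665,0,0.21,0],[-0.122,0.4665,0,0.21,0]]'; python3 - <<'E'
from h import *
p=capture("scene");save(p,"pics/s2.png")
a=cv2.resize(p["color"][170:270,290:420],(780,600),interpolation=cv2.INTER_CUBIC)
cv2.imwrite("pics/c2.png",cv2.cvtColor(a,cv2.COLOR_RGB2BGR))
h=lambda q:cv2.inRange(cv2.cvtColor(q,cv2.COLOR_BGR2HSV),(8,120,200),(24,255,255))
for f in("scene0","s2"):
    N,L,s,ce=cv2.connectedComponentsWithStats(h(cv2.imread(f"pics/{f}.png")))
    i=max((i for i in range(1,N)),key=lambda i:s[i][4] if 330<ce[i][0]<370 and 200<ce[i][1]<240 else 0);print(f,s[i],ce[i])
K=np.array(p["intrinsics"]);T=np.linalg.inv(p["pose"])
for z in(60,45):
    q=K@(T@[632,208,z,1])[:3];print(z,q[:2]/q[2])
E
python3 plan.py 510 -257.5 100 -0.21
```

```text
time: 6.33
tool_pos: [546.6, -115.0, 307.7]
tcp_rot: [-3.141, 0.004, -0.21]
contact_force: [1.2, -1.0, -0.2]
grip_width: 0.7
finger_force: 0.0
scene0 [337 214  26  17 375] [349.11466667 221.89866667]
s2 [336 219  26  17 375] [348.12       227.13866667]
60 [349.34237717 218.96769801]
45 [348.3034675  225.07873808]
t 6.3833 pos [ 545.4 -121.6  307.7] yaw -0.215 F [ 0.5 -5.9  0. ] grip 0.5
shift [-0.0055  0.1402  0.0302] spin -0.005 q [-0.36  0.5   1.57 -0.    1.08  1.43]
```

View pics/c2.png

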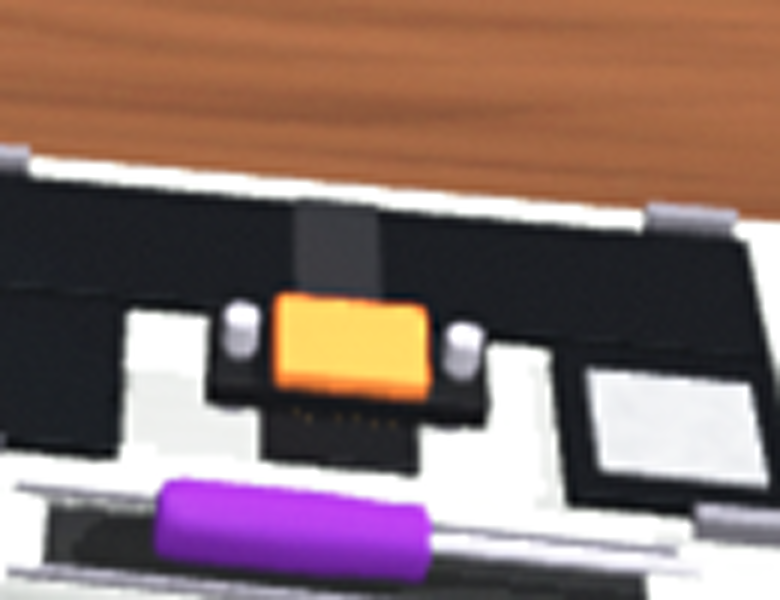

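The head is down (guide posts standing out of it), a 5.2 px drop, about 13 mm, which matches a start at around 2 mm. Next is the rocker.

```bash
python3 -m inch '[[-0.0055,0.14,0.01,0,0],[-0.0055,0.14,0.01,0,0],[-0.0055,0.14,0.01,0,0],[-0.0055,0.14,0.01,0,0],[-0.0055,0.14,0.01,0,0],[-0.0055,0.14,0.01,0,0],[-0.0055,0.14,0.01,0,0]]'; python3 plan.py 510 -257.5 90 -0.21
```

```text
time: 6.97
tool_pos: [513.4, -248.2, 298.5]
tcp_rot: [-3.14, 0.002, -0.21]
contact_force: [0.1, 0.7, 0.0]
grip_width: -0.0
finger_force: 0.0
t 6.9667 pos [ 513.4 -248.2  298.5] yaw -0.21 F [0.1 0.7 0. ] grip -0.0
shift [-0.0013  0.0098  0.0305] spin 0.0 q [-0.58  0.53  1.54  0.    1.08  1.2 ]
```

```bash
python3 -m inch '[[-0.001,0.01,0.03,0,0],[-0.001,0.01,0.03,0,0],[-0.001,0.01,0.03,0,0],[-0.001,0.01,0.03,0,0]]'; python3 plan.py 510 -257.5 64 -0.21; python3 - <<'E'
from h import *
a=[]
for c,(x0,y0,x1,y1) in dict(top=(340,170,440,270),scene=(80,90,180,190)).items():
    p=capture(c);a.append(cv2.resize(p["color"][y0:y1,x0:x1],(400,400),interpolation=cv2.INTER_CUBIC))
cv2.imwrite("pics/c3.png",cv2.cvtColor(np.hstack(a),cv2.COLOR_RGB2BGR))
E
```

```text
time: 7.3
tool_pos: [510.8, -257.7, 270.1]
tcp_rot: [-3.141, 0.0, -0.209]
contact_force: [0.4, 0.4, -0.1]
grip_width: 0.2
finger_force: 0.0
t 7.3 pos [ 510.8 -257.7  270.1] yaw -0.209 F [ 0.4  0.4 -0.1] grip 0.2
shift [-0.0008 -0.      0.0281] spin 0.001 q [-0.6   0.56  1.57  0.    1.01  1.18]
```

View pics/c3.png

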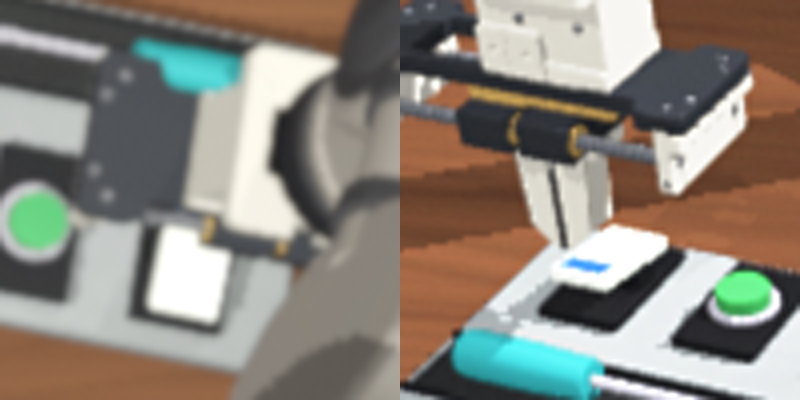

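```bash
python3 - <<'E'
from h import *
p=capture("scene");K=np.array(p["intrinsics"]);T=np.linalg.inv(p["pose"])
y=-.21;ex=np.array([np.cos(y),np.sin(y),0]);ey=np.array([-np.sin(y),np.cos(y),0])
A=p["color"][115:170,90:175];s=9;A=cv2.resize(A,None,fx=s,fy=s,interpolation=cv2.INTER_CUBIC)
def pr(P):
    q=K@(T@np.r_[P,1])[:3];q=q[:2]/q[2];return tuple(int(v) for v in (q-[90,115]+.5)*s)
tip=np.array(get_obs()["tool_pos"])-[0,0,178]
c=np.array([486.5,-252.5,65])
for a in(-1,1):
  for b in(-1,1):
    cv2.circle(A,pr(tip+ex*9.5*a+ey*b*10),4,(255,0,0),-1)
    cv2.circle(A,pr(c+ex*a*31+ey*b*17+[0,0,4+6.4*a]),4,(0,255,0),-1)
cv2.imwrite("pics/c4.png",cv2.cvtColor(A,cv2.COLOR_RGB2BGR))
E
```

```text
(no output)
```

View pics/c4.png

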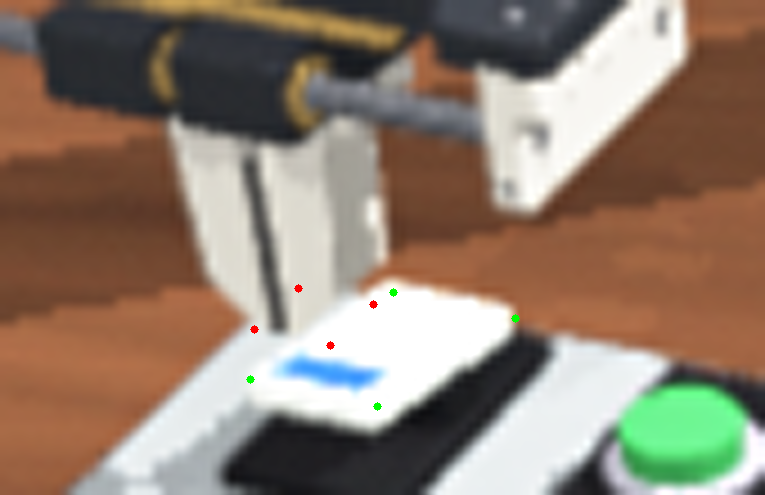

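Tip projection (red) lines up with the fingers, over the blue end of the rocker (blue mark ~(330,372) in the crop). Pressing, shifted 2 mm outward.

```bash
python3 -m inch '[[0.002,0,0.008,0,0],[0.002,0,0.014,0,0],[0.002,0,0.017,0,0],[0.002,0,0.02,0,0],[0.002,0,0.022,0,0],[0.002,0,0.024,0,0],[0.002,0,0.025,0,0],[0.002,0,0.025,0,0]]'
```

```text
time: 8.12
tool_pos: [512.4, -259.3, 244.6]
tcp_rot: [3.141, -0.001, -0.21]
contact_force: [2.3, -0.1, 2.7]
grip_width: 0.5
finger_force: 1.3
```

```bash
python3 -m inch '[[0,0,0.001,0,0],[0,0,0.001,0,0],[0,0,0.002,0,0],[0,0,0.002,0,0]]'
```

```text
time: 8.45
tool_pos: [512.4, -259.3, 243.0]
tcp_rot: [3.141, -0.001, -0.21]
contact_force: [2.0, 0.1, 6.1]
grip_width: 0.2
finger_force: 3.0
```

```bash
python3 -m inch '[[0,0,0.001,0,0],[0,0,0.002,0,0],[0,0,0.003,0,0],[0,0,0.003,0,0]]'
```

```text
time: 8.78
tool_pos: [512.4, -259.3, 242.3]
tcp_rot: [3.14, -0.002, -0.21]
contact_force: [-1.7, 2.6, 21.2]
grip_width: 0.3
finger_force: 10.4
```

Solid at 21 N, tip 64 mm: against the stop. I lift, check it, and move over green.

```bash
python3 -m inch '[[0,0,-0.02,0,0],[0,0,-0.05,0,0],[0,0,-0.05,0,0],[0,0,-0.05,0,0],[0,0,-0.05,0,0]]'; python3 plan.py 503 -174 100 -0.21
```

```text
time: 9.2
tool_pos: [511.6, -259.0, 288.6]
tcp_rot: [-3.141, 0.002, -0.21]
contact_force: [0.2, -0.3, -0.1]
grip_width: 0.7
finger_force: 0.0
t 9.2 pos [ 511.6 -259.   288.6] yaw -0.21 F [ 0.2 -0.3 -0.1] grip 0.7
shift [-0.0261 -0.0813  0.0107] spin -0.0 q [-0.6   0.54  1.54 -0.    1.06  1.18]
```

```bash
python3 -m inch '[[-0.026,-0.081,0.01,0,0],[-0.026,-0.081,0.01,0,0],[-0.026,-0.081,0.01,0,0],[-0.026,-0.081,0.01,0,0],[-0.026,-0.081,0.01,0,0]]'; python3 plan.py 503 -174 58 -0.21;python3 - <<'E'
from h import *
p=capture("scene");K=np.array(p["intrinsics"]);T=np.linalg.inv(p["pose"])
y=-.21;ex=np.array([np.cos(y),np.sin(y),0]);ey=np.array([-np.sin(y),np.cos(y),0])
A=p["color"][115:180,90:185];s=8;A=cv2.resize(A,None,fx=s,fy=s,interpolation=cv2.INTER_CUBIC)
def pr(P):
    q=K@(T@np.r_[P,1])[:3];q=q[:2]/q[2];return tuple(int(v) for v in (q-[90,115]+.5)*s)
tip=np.array(get_obs()["tool_pos"])-[0,0,178]
for a in(-1,1):
  for b in(-1,1):
    cv2.circle(A,pr(tip+ex*9.5*a+ey*b*10),3,(255,0,0),-1)
cv2.circle(A,pr([503,-174,65]),3,(255,0,255),-1)
cv2.imwrite("pics/c5.png",cv2.cvtColor(A,cv2.COLOR_RGB2BGR))
E
```

```text
time: 9.62
tool_pos: [503.7, -174.5, 278.7]
tcp_rot: [3.142, 0.002, -0.209]
contact_force: [0.6, -0.3, -0.2]
grip_width: 0.9
finger_force: 0.0
t 9.6167 pos [ 503.7 -174.5  278.7] yaw -0.209 F [ 0.6 -0.3 -0.2] grip 0.9
shift [-0.0007 -0.0003  0.0427] spin 0.001 q [-0.48  0.49  1.67 -0.    0.98  1.3 ]
```

View pics/c5.png

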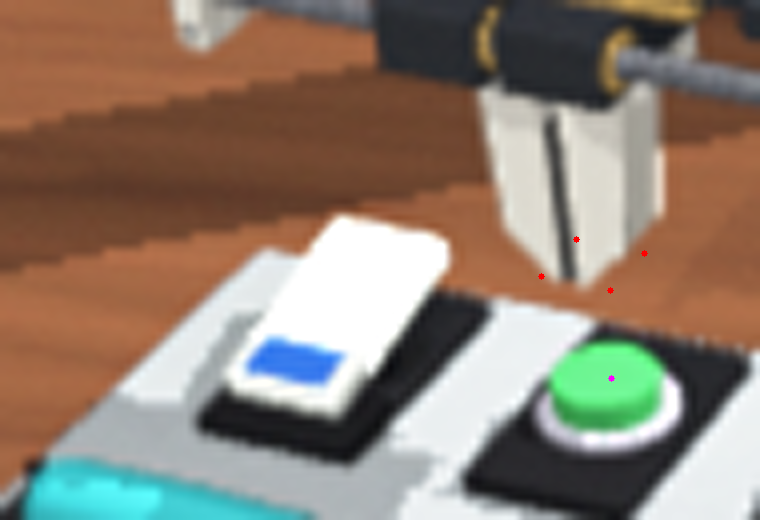

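The rocker is tipped over with its blue end down (~(295,362)), and the green button (~(607,372)) is centred under the tips. Next I press green.

```bash
python3 -m inch '[[-0.001,0,0.015,0,0],[-0.001,0,0.026,0,0],[-0.001,0,0.032,0,0],[-0.001,0,0.035,0,0],[-0.001,0,0.038,0,0],[-0.001,0,0.04,0,0],[-0.001,0,0.042,0,0],[-0.001,0,0.042,0,0]]'
```

```text
time: 10.33
tool_pos: [502.9, -174.6, 237.7]
tcp_rot: [3.141, -0.001, -0.21]
contact_force: [0.1, -0.0, -0.2]
grip_width: 0.5
finger_force: 0.0
```

```bash
python3 -m inch '[[0,0,0.001,0,0],[0,0,0.002,0,0],[0,0,0.002,0,0],[0,0,0.002,0,0]]'
```

```text
time: 10.67
tool_pos: [502.9, -174.4, 236.2]
tcp_rot: [3.141, -0.001, -0.21]
contact_force: [-1.6, -1.0, 6.3]
grip_width: 0.6
finger_force: 2.8
```

```bash
python3 -m inch '[[0,0,0.001,0,0],[0,0,0.002,0,0],[0,0,0.003,0,0],[0,0,0.003,0,0]]'
```

```text
time: 11.0
tool_pos: [502.8, -174.3, 235.9]
tcp_rot: [3.14, -0.003, -0.21]
contact_force: [-9.2, 2.3, 30.4]
grip_width: 0.2
finger_force: 14.7
```

Solid at the stop: tip 58 mm, 30 N. I back off and check everything.

```bash
python3 -m inch '[[0,0,-0.02,0,0],[0,0,-0.06,0,0],[0,0,-0.1,0,0],[0,0,-0.1,0,0],[0,0,-0.1,0,0],[0,0,-0.1,0,0],[0,0,-0.1,0,0],[0,0,-0.1,0,0]]'; python3 - <<'E'
from h import *
p=capture("scene");cv2.imwrite("pics/c6.png",cv2.cvtColor(cv2.resize(p["color"][120:290,60:440],(800,358),interpolation=cv2.INTER_CUBIC),cv2.COLOR_RGB2BGR))
E
```

```text
time: 11.67
tool_pos: [502.4, -174.1, 331.0]
tcp_rot: [-3.141, 0.003, -0.21]
contact_force: [0.1, 0.6, 0.7]
grip_width: 0.4
finger_force: 0.0
```

View pics/c6.png

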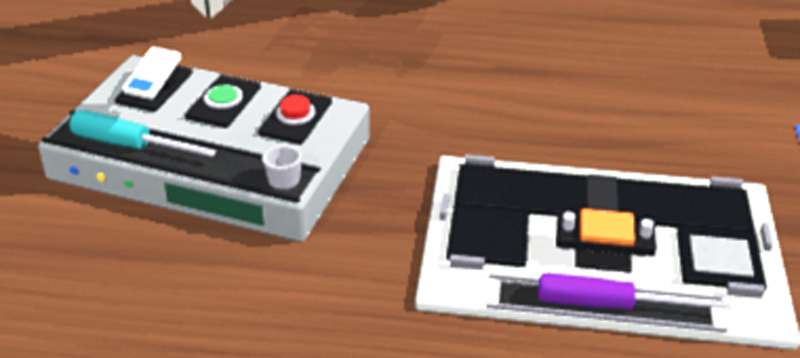

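Contact head down (607,227), rocker tipped (150,75), green flush (223,95), red still out (296,105), and the bystanders are where they were.

```bash
python3 -c "
from plant import *
print(close_job())"
```

```text
the job is handed in; nothing more can be done
None
```

The capacity test is started and the job is handed in: contact head, power rocker and green button were each pressed to their stop in that order, red was not pressed, nothing else visibly moved, and it took about 12 s of robot time.

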